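Load the moisture tester's cell and snap its clear bell home

TASK

Load the cell of the moisture tester: stand the small tapered steel cup inside the larger cup of the same shape fixed at the middle of the cell, upright and right down on its floor, then set the clear bell over it and press it straight down until all four spring catches snap over its rim. Do not let go: finish with the fingers still on the bell, pushing it firmly down on its rubber seal with about 10 N. Leave the other things on the bench alone.

Things in the scene. Friction and masses are not known exactly. Their poses are not given: they have to be found in the camera images.
- tester: The moisture tester, fixed to the bench: a low grey-white box, 270 mm (x) by 290 mm (y), with a blue deck 85 mm above the bench. The cell is on the deck: an aluminium disc 144 mm across with a rubber seal ring, four spring catches and a steel cup at its middle. Origin: centre of its underside; its control strip is at -x, the cell's axis 20 mm to +x.
- cell_seat (a point): Where the bell goes: point on the cell's upright axis, level with the top of the unloaded seal, 98 mm above the bench. The bell's rim must come down centred on it, first through the four catches.
- catch_level (a point): Point on the cell's axis level with the hook edges of the four upright catches of bent steel strip, 10 mm above cell_seat. Hooks 105 mm apart across the cell, flared tops 122 mm apart, 15 mm higher. They touch the bell's rim when its underside is 9 to 13 mm above cell_seat, give way at 9 to 20 N of push in all, and the push drops suddenly with the underside about 6 mm above cell_seat.
- seal: The cell's black rubber seal ring, 92 to 116 mm across. Origin on the cell's axis, 8 mm below the seal's top; it sinks as the bell is pressed on: 1 mm for each 5 N, 4 mm at most.
- cell_cup (a point): The larger steel cup, fixed upright on the cell's axis: this point is the centre of its inner floor, 97 mm above the bench. Its rim is 24 mm above this point, 68 mm across outside, 63 mm inside; its floor is about 48 mm across.
- cup_center (a point): The small tapered steel cup standing loose on the bench: 48 mm high, 40 mm across its base, 52 mm across its rim; the top 12 mm is a straight collar, the wall 2.5 mm. 70 to 110 g. This point is its centre, 24 mm above its underside; z points to its mouth. When it stands in the larger cup, its top 24 mm stand out above the larger cup's rim.
- bell_knob (a point): The clear bell, standing loose on the bench: a clear dome with a rounded metal rim (112 mm across, 8 mm high) below and an upright metal knob on top. Same all round. 270 to 410 g. The knob is 26 mm across and 32 mm tall, from 76 to 108 mm above the bell's underside; this point is the knob's centre, 92 mm above the underside; z points up.
- dish: bystander: wide shallow steel dish, 84 mm across, 16 mm high
- weight: bystander: steel check weight with a knob, 34 mm across, 48 mm high
- jar: bystander: amber glass jar with black cap, 48 mm across, 70 mm high
- clamp_ring: bystander: flat steel clamp ring, 90 mm across, 12 mm high
- beaker: bystander: straight steel beaker, 66 mm across, 75 mm high
- spatula: bystander: spatula lying flat, 160 mm long
- driver: bystander: screwdriver lying flat, 150 mm long

How it is judged:
By the outcome, as a careful person would: the job done as asked, in the order asked, and still so for the second after the job is handed in, while the arm keeps its last pose, push and grip.
It also fails if it takes over 64 s, if anything falls off the work surface, if the arm or the gripper's body presses on something with over 40 N, if the wrist force passes 120 N, or if a joint passes its speed limit or range.

ROBOT

A 6-joint arm with a two-finger parallel gripper is mounted at the origin on the work surface. World frame = base frame: x ahead of the robot, y to its left, z up, the work surface at z = 0. Lengths are in m, angles in rad, forces in N, time in s.
With the tool pointing down it reaches from about 0.4 to 0.825 m from the base axis. Payload 7 kg.
Tool frame: the origin (TCP) lies on the centre line of the jaws, within the pads' length; the fingertips stand tip_reach ahead of it and the grasp point (between the pads) is the TCP (tip_reach is the distance from the TCP to the fingertips, in m); z points along the fingers, y is the line along which they close (so a half turn about z gives the same grasp; the last joint's range is limited). The gripper opens to 88 mm and grips with 3 to 60 N. Pads are 19 mm wide; open, the fingers measure 130 mm over their backs; the gripper's body (78 mm by 193 mm) begins 47 mm behind the grasp point.
Start: joints at [1.449, 0.359, 0.012, 0, -1.224, -0.288], TCP at [0.269, 0.619, 0.246] pointing down, gripper open.
Joint ranges: [-3.07, 3.07], [-1.43, 2.12], [-1.02, 1.25], [-3.03, 1.67], [-3.05, -0], [-3.03, 3.03]. Speed limits (rad/s): [2.39, 2.39, 3.01, 3.14, 3.14, 3.14].

INTERFACE

Orientations are given as [roll, pitch, yaw] about the fixed x, y, z axes, in that order (R = Rz(yaw) Ry(pitch) Rx(roll)).
In Python, from station import get_state, grab_frame, calibration, job_done, find_in, mark_of, tip_reach gives the robot as it stands.
- The arm moves only by the shell command python3 -m handwheel 'ROWS' [OPENING] [FORCE]. ROWS is JSON, a list of rows, each an object with "delta_pos": the shift along the world's x, y, z in units of 30 mm (1.0 is 30 mm), a list of three; "dr": the turn, a rotation vector about the world's x, y, z in degrees, a list of three. In form: [{"delta_pos": [tx, ty, tz], "dr": [rx, ry, rz]}, ...]. A call has 1 to 10 rows; each row shifts and turns the commanded pose from where the row before left it; what a row does not reach is not made up. A row lasts 1/10 s, in which the tool goes at most 50 mm and 8.59 degrees, less where a joint would pass 70% of its speed; a pose out of reach is approached as far as the arm can. A call is refused whole if a number of a shift passes 1 or a number of a turn 8.59, either way. A call with a gripper value outside its range is refused whole. OPENING is the closure, from -1 (fully open) to 1 (shut), set as the call begins (- or left out, the last holds). The fingers move at their own pace and stop on an object; FORCE is the grip in N (left out, the last holds). Time passes only in rows, so rows that do not move let the fingers close. It gives the time, the measured TCP pose, the force, the opening and the grip force at its end, in the units of the state.
- get_state(): the state, without advancing time (a new reading comes with each control period).
- grab_frame(name): name is "side" or "top"; returns the picture (480x640x3 uint8, red, green, blue); there is no depth.
- calibration(name): a dict with "fx", "fy", "cx", "cy" (pixels), "k1" (the pictures are not rectified: a ray, as slopes to the right and down, at radius r is drawn at 1 + k1 r^2 times it, then the intrinsics apply), "extrinsics" (4x4, takes a point from world to camera coordinates). Camera axes: x right, y down, z forward; pixel columns grow to the right and rows downward; lengths in m; the calibration is good to about 2 mm. A picture is of the moment at which its call begins. calibration takes no time and is no camera call.
- job_done(): hands the job in; it is judged then, once.
Trained networks look in the newest picture that a camera, given by its name, has taken for a name from the list of things; names that differ only in an ending like _2 or _b are one class to them, and where a whole thing is asked for, a point or a joint stands for the part that bears it (a point fixed in the world has none). Each returns a list of dicts, best first, with "conf" (0 to 1); they miss things now and then, are a little off and sometimes report something else, mostly with a low value. They report only what shows in the picture. A call takes as long as a camera call.
- find_in(camera, query): "location" ([column, row] in pixels, amid what is visible of it).
- mark_of(camera, query): "location" ([column, row] in pixels: a listed point, or the origin of a listed thing).
The state is a dict: "t": time; "q": joint angles; "qd": joint speeds; "joint_efforts": joint torques, N m; "eef_pos": TCP position; "ee_rot": TCP orientation; "force": force on the tool from outside, world axes, zero at the start; "moment": the same for the moment, N m; "width": finger opening in m; "gripper_force": force on a finger pad.
Only numpy, scipy, OpenCV 4.12 (cv2) and the standard library are available. Lean on these libraries where they do the work, as an engineer would, in place of code of your own. Each camera call takes 0.05 s, during which the arm holds its last target. There are 200 camera calls.

## Working session

There is one attempt and no reset: what is moved stays moved. The work goes in short steps, Python scripts to look and compute and a shell command to move; the robot and the scene stay as the last step left them, time stands still between calls to the robot, and variables do not carry over. Pictures are saved under pics/ and viewed, at most 10 in all, crops included, and the job is handed in when it is done.

```bash
mkdir -p pics
cat > h.py <<'E'
import numpy as np,cv2
from station import *
def K(n):
    c=calibration(n);return c,np.array([[c['fx'],0,c['cx']],[0,c['fy'],c['cy']],[0,0,1.]]),np.array([c['k1'],0,0,0,0.])
def ray(n,uv):
    c,k,d=K(n);p=cv2.undistortPoints(np.array([[uv]],float),k,d)[0,0]
    E=np.array(c['extrinsics']);R,t=E[:3,:3],E[:3,3]
    v=R.T@np.array([p[0],p[1],1]);return -R.T@t,v/np.linalg.norm(v)
def atz(n,uv,z):
    o,v=ray(n,uv);return o+v*(z-o[2])/v[2]
def tri(a,b):
    A=np.zeros((3,3));B=np.zeros(3)
    for n,uv in (('side',a),('top',b)):
        o,v=ray(n,uv);P=np.eye(3)-np.outer(v,v);A+=P;B+=P@o
    return np.linalg.solve(A,B)
def proj(n,X):
    c,k,d=K(n);E=np.array(c['extrinsics'])
    return cv2.projectPoints(np.array(X,float).reshape(-1,3),cv2.Rodrigues(E[:3,:3])[0],E[:3,3],k,d)[0][:,0]
def save(n,f):
    im=grab_frame(n);cv2.imwrite('pics/'+f,im[:,:,::-1]);return im
E
python3 - <<'E'
from h import *
np.set_printoptions(precision=4,suppress=True)
save('side','s0.png');save('top','t0.png')
Z=dict(cell_seat=.098,catch_level=.108,cell_cup=.097,cup_center=.024,bell_knob=.092,seal=.09,tester=0)
for q,z in Z.items():
    for n in('side','top'):
        for r in mark_of(n,q)[:2]: print(q,n,round(r['conf'],2),r['location'],atz(n,r['location'],z))
s=get_state();print(s['eef_pos'],s['ee_rot'],s['force'],s['width'],tip_reach,s['t'])
E
```

```text
cell_seat side 0.87 [345.9, 221.0] [ 0.6113 -0.001   0.098 ]
cell_seat top 0.58 [181.5, 189.1] [0.6472 0.3536 0.098 ]
catch_level side 0.77 [346.9, 222.3] [ 0.605  -0.0198  0.108 ]
catch_level top 0.86 [327.0, 201.8] [ 0.6158 -0.0239  0.108 ]
cell_cup side 0.75 [346.9, 225.8] [ 0.6037 -0.0236  0.097 ]
cell_cup side 0.54 [347.4, 222.1] [ 0.6138 -0.0069  0.097 ]
cell_cup top 0.74 [325.4, 206.0] [ 0.6073 -0.0201  0.097 ]
cell_cup top 0.58 [324.5, 200.7] [ 0.6213 -0.0177  0.097 ]
cup_center side 0.48 [276.7, 199.4] [0.4839 0.2957 0.024 ]
cup_center top 0.82 [205.4, 256.2] [0.4826 0.2974 0.024 ]
cup_center top 0.42 [119.7, 258.1] [0.4748 0.525  0.024 ]
bell_knob side 0.67 [353.8, 295.6] [ 0.4848 -0.3061  0.092 ]
bell_knob side 0.33 [276.1, 199.7] [0.4493 0.2046 0.092 ]
bell_knob top 0.77 [434.7, 254.1] [ 0.4854 -0.302   0.092 ]
bell_knob top 0.36 [325.6, 206.7] [ 0.6066 -0.0208  0.092 ]
seal side 0.62 [347.2, 226.0] [ 0.6084 -0.017   0.09  ]
seal top 0.58 [325.2, 205.5] [ 0.6102 -0.0198  0.09  ]
tester side 0.85 [339.6, 247.5] [ 0.5891 -0.0093  0.    ]
tester top 0.88 [320.8, 217.4] [ 0.5975 -0.0106  0.    ]
[0.269  0.6191 0.2456] [-3.1415 -0.     -0.4098] [-0.2563  0.3574 -0.0628] 0.08780421471048325 0.019 0.8
```

View pics/t0.png

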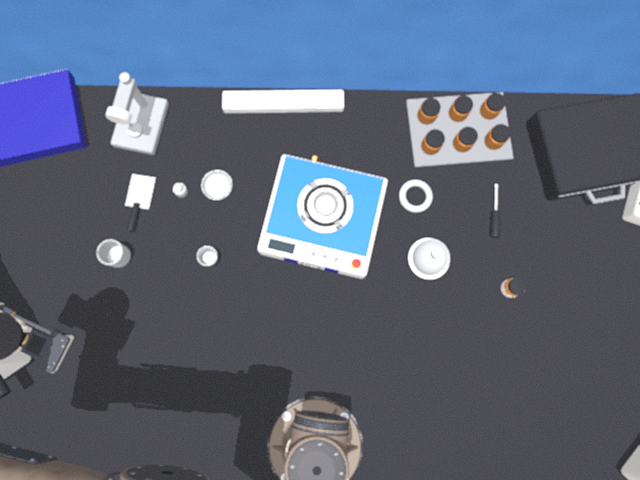

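View pics/s0.png

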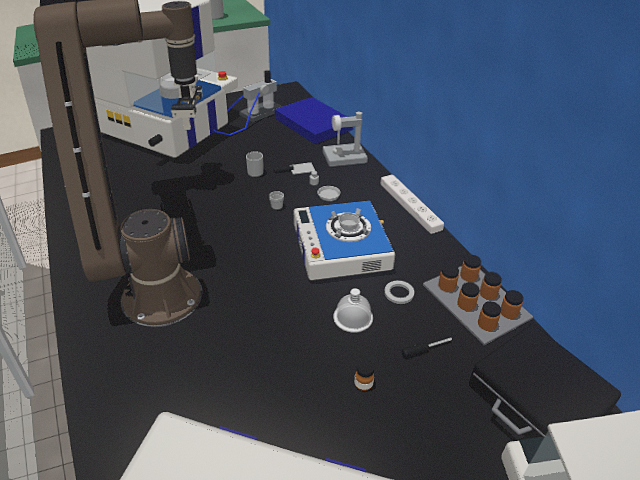

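The top view shows the small cup at (207,256), the cell at (325,205), and the bell at (430,258). The side view agrees, with the cup at (277,200), the cell at (348,226) and the bell at (353,310). Next I'll refine all three with circle fits.

Run:
```python
from h import *
im=cv2.imread('pics/t0.png');big=[]
G=np.array([[[200,245]]])
for (u,v,h) in((207,256,20),(325,206,40),(430,257,30)):
    c=im[v-h:v+h,u-h:u+h];big.append(cv2.resize(c,(400,400),interpolation=cv2.INTER_CUBIC))
cv2.imwrite('pics/c0.png',np.vstack([np.hstack(big[:2]),])[:,:800])
sd=cv2.imread('pics/s0.png')
d=[cv2.resize(sd[v-h:v+h,u-h:u+h],(400,400),interpolation=cv2.INTER_CUBIC) for u,v,h in((348,225,40),(353,305,40))]
cv2.imwrite('pics/c1.png',np.hstack([big[2],d[1]]))
# metal cell parts: gray (low saturation) bright inside the blue deck
hsv=cv2.cvtColor(im,cv2.COLOR_BGR2HSV).astype(int)
def blob(mask,u,v,R):
    m=np.zeros(mask.shape,np.uint8);m[v-R:v+R,u-R:u+R]=mask[v-R:v+R,u-R:u+R]*255
    cs,_=cv2.findContours(m,cv2.RETR_EXTERNAL,cv2.CHAIN_APPROX_NONE)
    c=max(cs,key=cv2.contourArea);return cv2.fitEllipse(c),cv2.minEnclosingCircle(c)
for nm,mask,u,v,R,z in(('disc',hsv[:,:,1]<110,325,206,34,.09),('cup',hsv[:,:,2]>70,207,256,16,.04),('bell',hsv[:,:,2]>90,430,257,28,.004)):
    e,mc=blob(mask,u,v,R);print(nm,e,mc,atz('top',e[0],z))
```

```text
disc ((324.82769775390625, 205.3988800048828), (55.25385284423828, 56.539794921875), 95.49749755859375) ((324.8157958984375, 205.0), 28.815881729125977) [ 0.61048043 -0.01885808  0.09      ]
cup ((206.5, 255.5), (36.69739532470703, 36.69739532470703), 0.0) ((206.5, 255.5), 21.92041015625) [0.48228464 0.29164857 0.04      ]
bell ((428.69036865234375, 258.188232421875), (42.733211517333984, 44.05954360961914), 129.22601318359375) ((428.3796691894531, 258.336669921875), 22.529903411865234) [ 0.48699845 -0.30506912  0.004     ]
```

View pics/c0.png

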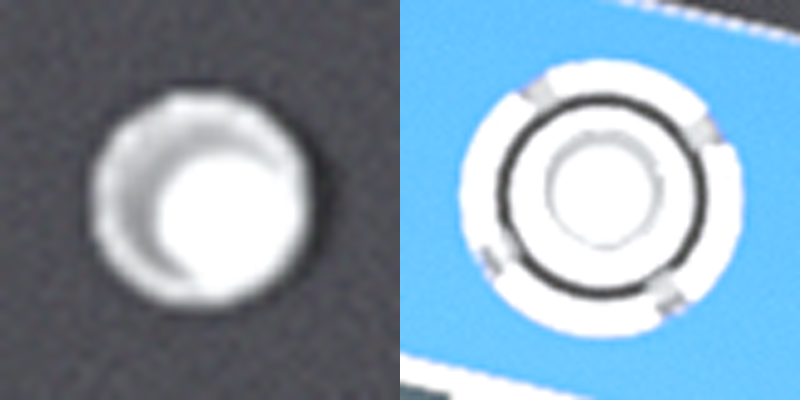

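View pics/c1.png

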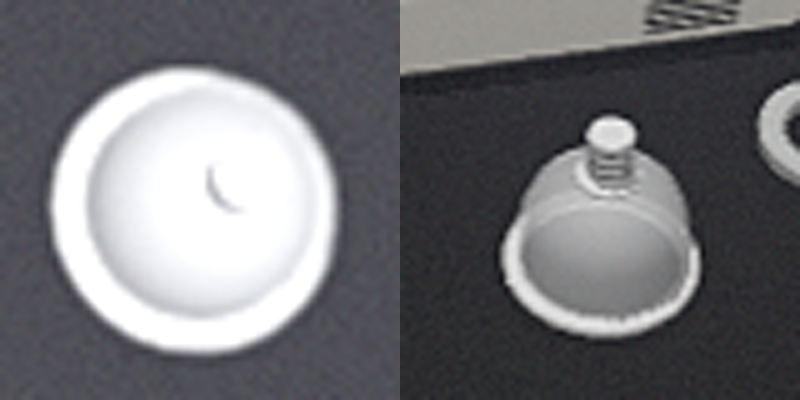

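```bash
python3 - <<'E'
from h import *
for uv,z in(((206.65,255.35),.046),((206.65,255.35),.04)): print(atz('top',uv,z))
for z in(.09,.098): print(atz('top',(325.0,205.3),z))
print(find_in('side','cup_center')[:1], proj('side',[[.4825,.292,.024],[.4825,.297,.024]]))
E
R='ignored'; python3 -m handwheel '[{"delta_pos":[0.5,-0.8,0],"dr":[0,0,0]},{"delta_pos":[0.5,-0.8,0],"dr":[0,0,0]},{"delta_pos":[0.5,-0.8,0],"dr":[0,0,0]},{"delta_pos":[0.5,-0.8,0],"dr":[0,0,0]},{"delta_pos":[0.5,-0.8,0],"dr":[0,0,0]},{"delta_pos":[0.5,-0.8,0],"dr":[0,0,0]},{"delta_pos":[0.5,-0.8,0],"dr":[0,0,0]},{"delta_pos":[0.5,-0.8,0],"dr":[0,0,0]},{"delta_pos":[0.5,-0.8,0],"dr":[0,0,0]},{"delta_pos":[0.5,-0.8,0],"dr":[0,0,0]}]' -1 20
```

```text
[0.48184077 0.29019906 0.046     ]
[0.48268937 0.29127059 0.04      ]
[ 0.61075051 -0.01930528  0.09      ]
[ 0.60887245 -0.01906743  0.098     ]
[{'location': [276.2, 199.9], 'conf': 0.67}] [[276.7073207  200.04046834]
 [276.21555365 199.29930986]]
t: 1.85
eef_pos: [0.4194, 0.3781, 0.2458]
ee_rot: [-3.141, -0.0, -0.41]
force: [0.1, -0.5, 0.9]
width: 0.0878
gripper_force: 0.0
```

```bash
python3 -m handwheel '[{"delta_pos":[0.42,-0.57,-0.5],"dr":[0,0,0]},{"delta_pos":[0.42,-0.57,-0.5],"dr":[0,0,0]},{"delta_pos":[0.42,-0.57,-0.5],"dr":[0,0,0]},{"delta_pos":[0.42,-0.57,-0.5],"dr":[0,0,0]},{"delta_pos":[0.42,-0.57,-0.5],"dr":[0,0,0]},{"delta_pos":[0,0,-0.5],"dr":[0,0,0]},{"delta_pos":[0,0,-0.5],"dr":[0,0,0]},{"delta_pos":[0,0,-0.5],"dr":[0,0,0]},{"delta_pos":[0,0,0],"dr":[0,0,0]}]'
python3 - <<'E'
from h import *
a=save('top','t1.png');b=save('side','s1.png')
r=lambda x:cv2.resize(x,(400,400),interpolation=cv2.INTER_CUBIC)[:,:,::-1]
cv2.imwrite('pics/c2.png',np.hstack([r(a[216:296,167:247]),r(b[150:230,237:317])]))
print(get_state()['eef_pos'])
E
```

```text
t: 2.75
eef_pos: [0.4811, 0.2926, 0.1237]
ee_rot: [3.138, 0.001, -0.41]
force: [0.3, 0.2, 0.0]
width: 0.0875
gripper_force: 0.0
[0.48206683 0.29363035 0.12585951]
```

View pics/c2.png

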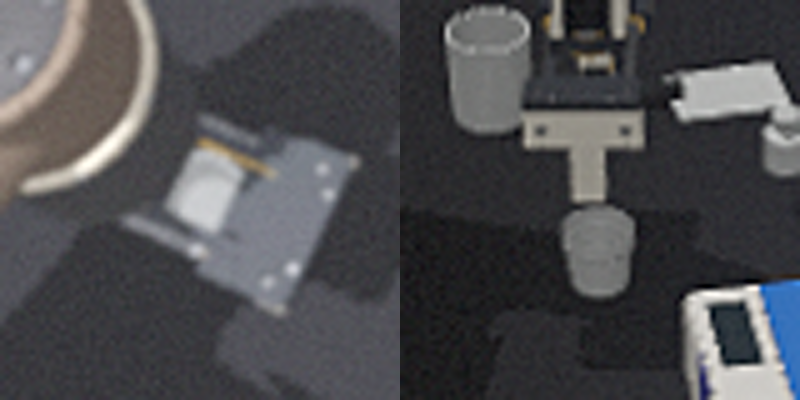

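Cup sits between the fingers (top view at (201-247 crop); side view cup at (276,197) right under the fingers). Descend and close.

```bash
python3 -m handwheel '[{"delta_pos":[0,-0.05,-0.5],"dr":[0,0,0]},{"delta_pos":[0,0,-0.5],"dr":[0,0,0]},{"delta_pos":[0,0,-0.5],"dr":[0,0,0]},{"delta_pos":[0,0,-0.5],"dr":[0,0,0]},{"delta_pos":[0,0,-0.5],"dr":[0,0,0]},{"delta_pos":[0,0,0],"dr":[0,0,0]},{"delta_pos":[0,0,0],"dr":[0,0,0]},{"delta_pos":[0,0,0],"dr":[0,0,0]}]'
python3 -m handwheel '[{"delta_pos":[0,0,0],"dr":[0,0,0]},{"delta_pos":[0,0,0],"dr":[0,0,0]},{"delta_pos":[0,0,0],"dr":[0,0,0]},{"delta_pos":[0,0,0],"dr":[0,0,0]},{"delta_pos":[0,0,0],"dr":[0,0,0]},{"delta_pos":[0,0,0],"dr":[0,0,0]},{"delta_pos":[0,0,0],"dr":[0,0,0]},{"delta_pos":[0,0,0],"dr":[0,0,0]}]' 0.3 15
```

```text
t: 3.65
eef_pos: [0.4826, 0.2928, 0.0519]
ee_rot: [-3.14, -0.001, -0.409]
force: [0.3, 0.1, -0.1]
width: 0.0877
gripper_force: 0.0
t: 4.45
eef_pos: [0.4819, 0.2921, 0.0506]
ee_rot: [3.141, 0.0, -0.41]
force: [-1.2, -0.6, 1.3]
width: 0.0503
gripper_force: 15.0
```

```bash
python3 -m handwheel '[{"delta_pos":[0,0,0.3],"dr":[0,0,0]},{"delta_pos":[0,0,0.6],"dr":[0,0,0]},{"delta_pos":[0,0,0.8],"dr":[0,0,0]},{"delta_pos":[0,0,0.8],"dr":[0,0,0]},{"delta_pos":[0,0,0.8],"dr":[0,0,0]},{"delta_pos":[0,0,0.8],"dr":[0,0,0]},{"delta_pos":[0,0,0.7],"dr":[0,0,0]},{"delta_pos":[0,0,0.2],"dr":[0,0,0]},{"delta_pos":[0,0,0],"dr":[0,0,0]},{"delta_pos":[0,0,0],"dr":[0,0,0]}]'
python3 - <<'E'
from h import *
s=get_state();p=s['eef_pos'];print(p,s['force'],s['width'])
a=save('top','t2.png');b=save('side','s2.png')
ut=proj('top',[p])[0].astype(int);us=proj('side',[p,p-np.array([0,0,.025]),p-np.array([0,0,.05])]);print(ut,us)
r=lambda x,u:cv2.resize(x[u[1]-30:u[1]+30,u[0]-30:u[0]+30],(400,400),interpolation=cv2.INTER_CUBIC)[:,:,::-1]
cv2.imwrite('pics/c3.png',np.hstack([r(a,ut),r(b,us[1].astype(int))]))
for n in('side','top'):print(mark_of(n,'cup_center')[:1])
E
```

```text
t: 5.45
eef_pos: [0.4814, 0.2917, 0.1997]
ee_rot: [3.141, 0.001, -0.41]
force: [-0.9, -0.2, -1.4]
width: 0.0507
gripper_force: 15.0
[0.48140824 0.29167812 0.19965429] [-0.89898752 -0.17500196 -1.38842033] 0.05068970667315229
[194 246] [[274.99584556 158.22634915]
 [275.20781436 164.46753692]
 [275.41843006 170.61570986]]
[{'location': [273.5, 164.4], 'conf': 0.5}]
[{'location': [197.4, 248.5], 'conf': 0.36}]
```

View pics/c3.png

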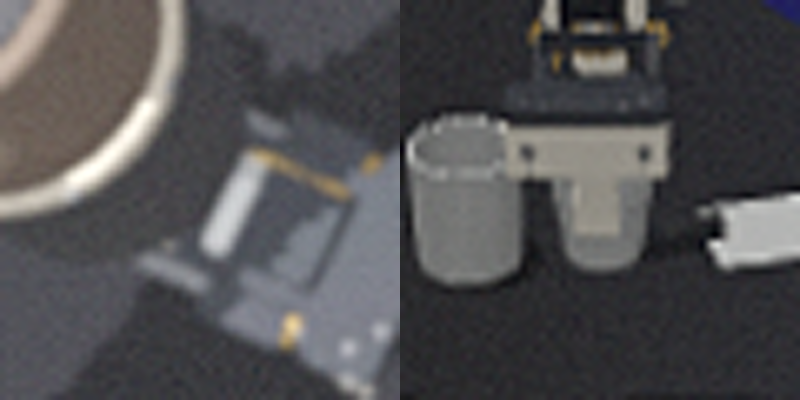

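The cup hangs upright and centred between the fingers (side view, about (275,166)). I'll carry it over the cell.

```bash
python3 -m handwheel '[{"delta_pos":[0.3,-0.74,0],"dr":[0,0,0]},{"delta_pos":[0.3,-0.74,0],"dr":[0,0,0]},{"delta_pos":[0.3,-0.74,0],"dr":[0,0,0]},{"delta_pos":[0.3,-0.74,0],"dr":[0,0,0]},{"delta_pos":[0.3,-0.74,0],"dr":[0,0,0]},{"delta_pos":[0.3,-0.74,0],"dr":[0,0,0]},{"delta_pos":[0.3,-0.74,0],"dr":[0,0,0]},{"delta_pos":[0.3,-0.74,0],"dr":[0,0,0]},{"delta_pos":[0.3,-0.74,0],"dr":[0,0,0]},{"delta_pos":[0.3,-0.74,0],"dr":[0,0,0]}]'
python3 -m handwheel '[{"delta_pos":[0.3,-0.74,0],"dr":[0,0,0]},{"delta_pos":[0.3,-0.74,0],"dr":[0,0,0]},{"delta_pos":[0.3,-0.74,0],"dr":[0,0,0]},{"delta_pos":[0.37,-0.74,0],"dr":[0,0,0]},{"delta_pos":[0,0,0],"dr":[0,0,0]},{"delta_pos":[0,0,0],"dr":[0,0,0]},{"delta_pos":[0,0,0],"dr":[0,0,0]}]'
python3 - <<'E'
from h import *
s=get_state();p=s['eef_pos'];print(p,s['force'])
b=save('side','s3.png')
for n in('side',):print(mark_of(n,'cell_cup')[:2],mark_of(n,'cup_center')[:1],mark_of(n,'seal')[:1])
print(proj('side',[p-np.array([0,0,.027]),[.6095,-.0195,.097],[.6095,-.0195,.09]]))
u=(348,205)
cv2.imwrite('pics/c4.png',cv2.resize(b[u[1]-40:u[1]+40,u[0]-40:u[0]+40],(600,600),interpolation=cv2.INTER_CUBIC)[:,:,::-1])
E
```

```text
t: 6.65
eef_pos: [0.572, 0.0691, 0.1999]
ee_rot: [3.141, 0.001, -0.41]
force: [-0.1, 0.5, -1.3]
width: 0.0507
gripper_force: 15.0
t: 7.35
eef_pos: [0.6097, -0.0184, 0.2001]
ee_rot: [3.141, 0.001, -0.41]
force: [0.3, 0.9, -0.5]
width: 0.0508
gripper_force: 15.0
[ 0.60966681 -0.01837319  0.20007968] [ 0.2712018   0.91591762 -0.53586788]
[{'location': [348.1, 221.5], 'conf': 0.95}] [{'location': [350.8, 206.2], 'conf': 0.53}] [{'location': [348.4, 225.8], 'conf': 0.67}]
[[349.04391811 205.16141785]
 [347.95753733 224.63626307]
 [347.8497501  226.35828884]]
```

View pics/c4.png

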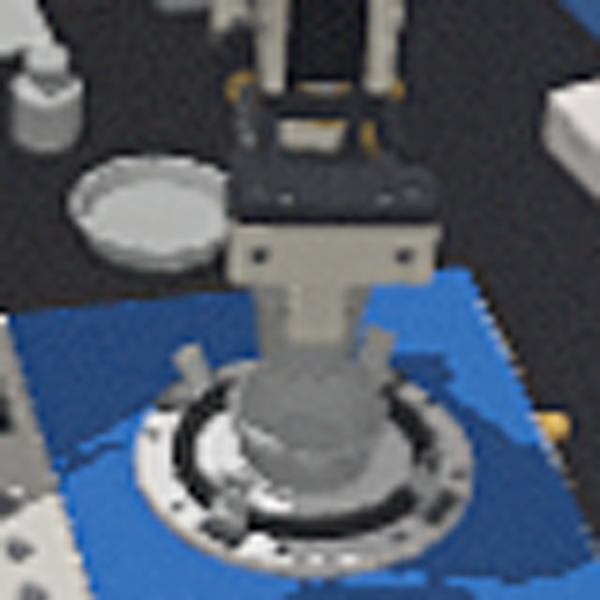

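Cup is over the cell, its axis within ~1 px of the disc centre (crop 310 vs 305). Lowering.

```bash
python3 -m handwheel '[{"delta_pos":[0,-0.03,-0.2],"dr":[0,0,0]},{"delta_pos":[0,0,-0.3],"dr":[0,0,0]},{"delta_pos":[0,0,-0.3],"dr":[0,0,0]},{"delta_pos":[0,0,-0.2],"dr":[0,0,0]},{"delta_pos":[0,0,-0.1],"dr":[0,0,0]},{"delta_pos":[0,0,0],"dr":[0,0,0]},{"delta_pos":[0,0,0],"dr":[0,0,0]}]'
python3 -m handwheel '[{"delta_pos":[0,0,-0.1],"dr":[0,0,0]},{"delta_pos":[0,0,-0.1],"dr":[0,0,0]},{"delta_pos":[0,0,-0.1],"dr":[0,0,0]},{"delta_pos":[0,0,-0.1],"dr":[0,0,0]},{"delta_pos":[0,0,-0.1],"dr":[0,0,0]},{"delta_pos":[0,0,0],"dr":[0,0,0]},{"delta_pos":[0,0,0],"dr":[0,0,0]},{"delta_pos":[0,0,0],"dr":[0,0,0]}]'
```

```text
t: 8.25
eef_pos: [0.6102, -0.0196, 0.1677]
ee_rot: [3.142, -0.0, -0.41]
force: [0.1, -0.5, -0.6]
width: 0.0506
gripper_force: 15.0
t: 9.05
eef_pos: [0.6101, -0.0196, 0.1527]
ee_rot: [-3.142, -0.0, -0.41]
force: [0.3, 0.5, -0.8]
width: 0.0503
gripper_force: 15.0
```

```bash
python3 -m handwheel '[{"delta_pos":[0,0,-0.05],"dr":[0,0,0]},{"delta_pos":[0,0,-0.05],"dr":[0,0,0]},{"delta_pos":[0,0,-0.04],"dr":[0,0,0]},{"delta_pos":[0,0,0],"dr":[0,0,0]},{"delta_pos":[0,0,0],"dr":[0,0,0]}]'
python3 -m handwheel '[{"delta_pos":[0,0,-0.03],"dr":[0,0,0]},{"delta_pos":[0,0,0],"dr":[0,0,0]},{"delta_pos":[0,0,0],"dr":[0,0,0]}]'
```

```text
t: 9.55
eef_pos: [0.61, -0.0196, 0.1483]
ee_rot: [3.142, 0.0, -0.41]
force: [-0.4, 0.1, -0.6]
width: 0.0506
gripper_force: 15.0
t: 9.85
eef_pos: [0.6102, -0.0196, 0.1476]
ee_rot: [-3.141, -0.0, -0.41]
force: [-0.1, 0.8, 0.3]
width: 0.0506
gripper_force: 15.0
```

```bash
python3 -m handwheel '[{"delta_pos":[0,0,-0.03],"dr":[0,0,0]},{"delta_pos":[0,0,-0.02],"dr":[0,0,0]},{"delta_pos":[0,0,0],"dr":[0,0,0]},{"delta_pos":[0,0,0],"dr":[0,0,0]}]'
```

```text
t: 10.25
eef_pos: [0.6103, -0.0197, 0.1475]
ee_rot: [-3.141, -0.001, -0.409]
force: [-3.6, 1.3, 9.9]
width: 0.0504
gripper_force: 15.0
```

Contact is exactly at the expected floor height. Release with a modest opening, then back off.

```bash
python3 -m handwheel '[{"delta_pos":[0,0,0.03],"dr":[0,0,0]},{"delta_pos":[0,0,0],"dr":[0,0,0]},{"delta_pos":[0,0,0],"dr":[0,0,0]}]'
python3 -m handwheel '[{"delta_pos":[0,0,0],"dr":[0,0,0]},{"delta_pos":[0,0,0],"dr":[0,0,0]},{"delta_pos":[0,0,0],"dr":[0,0,0]},{"delta_pos":[0,0,0],"dr":[0,0,0]},{"delta_pos":[0,0,0],"dr":[0,0,0]}]' -0.55
python3 -m handwheel '[{"delta_pos":[0,0,0.2],"dr":[0,0,0]},{"delta_pos":[0,0,0.4],"dr":[0,0,0]},{"delta_pos":[0,0,0.6],"dr":[0,0,0]},{"delta_pos":[0,0,0.8],"dr":[0,0,0]},{"delta_pos":[-0.4,-0.8,0.5],"dr":[0,0,0]},{"delta_pos":[-0.4,-0.8,0],"dr":[0,0,0]},{"delta_pos":[-0.4,-0.8,0],"dr":[0,0,0]},{"delta_pos":[-0.4,-0.8,0],"dr":[0,0,0]},{"delta_pos":[-0.4,-0.8,0],"dr":[0,0,0]},{"delta_pos":[-0.4,-0.8,0],"dr":[0,0,0]}]'
python3 -m handwheel '[{"delta_pos":[-0.4,-0.8,0],"dr":[0,0,0]},{"delta_pos":[-0.4,-0.8,0],"dr":[0,0,0]},{"delta_pos":[-0.4,-0.8,0],"dr":[0,0,0]},{"delta_pos":[-0.4,-0.8,0],"dr":[0,0,0]},{"delta_pos":[-0.1,-0.8,0],"dr":[0,0,0]},{"delta_pos":[0,-0.7,0],"dr":[0,0,0]},{"delta_pos":[0,0,0],"dr":[0,0,0]},{"delta_pos":[0,0,0],"dr":[0,0,0]},{"delta_pos":[0,0,0],"dr":[0,0,0]}]'
python3 - <<'E'
from h import *
s=get_state();p=s['eef_pos'];print(p,s['force'],s['width'])
a=save('top','t5.png');b=save('side','s5.png')
r=lambda x,u,h:cv2.resize(x[u[1]-h:u[1]+h,u[0]-h:u[0]+h],(400,400),interpolation=cv2.INTER_CUBIC)[:,:,::-1]
cv2.imwrite('pics/c5.png',np.hstack([r(a,(325,205),30),r(b,(348,222),30)]))
for q,z in(('cup_center',.121),('bell_knob',.092),('seal',.09),('catch_level',.108),('cell_cup',.097)):
  for n in('side','top'):
    for m in mark_of(n,q)[:1]:print(q,n,m,atz(n,m['location'],z))
E
```

```text
t: 10.55
eef_pos: [0.6103, -0.0197, 0.1476]
ee_rot: [-3.141, -0.001, -0.41]
force: [-2.2, -1.0, 6.0]
width: 0.0504
gripper_force: 15.0
t: 11.05
eef_pos: [0.61, -0.0196, 0.1466]
ee_rot: [3.141, 0.0, -0.41]
force: [0.5, -0.6, -1.0]
width: 0.0678
gripper_force: 0.0
t: 12.05
eef_pos: [0.5378, -0.1646, 0.2233]
ee_rot: [-3.141, -0.002, -0.41]
force: [-0.1, 0.4, 0.7]
width: 0.068
gripper_force: 0.0
t: 12.95
eef_pos: [0.4871, -0.3042, 0.2224]
ee_rot: [-3.141, -0.001, -0.41]
force: [-0.2, 1.2, -0.2]
width: 0.068
gripper_force: 0.0
[ 0.48712308 -0.30422113  0.22238658] [-0.24645093  1.17337982 -0.17903959] 0.06796100291537036
cup_center side {'location': [355.8, 291.6], 'conf': 0.56} [ 0.48212951 -0.31965409  0.121     ]
cup_center top {'location': [326.5, 203.7], 'conf': 0.86} [ 0.60770942 -0.02218311  0.121     ]
bell_knob side {'location': [355.1, 295.4], 'conf': 0.66} [ 0.48844916 -0.30685573  0.092     ]
bell_knob top {'location': [434.5, 252.2], 'conf': 0.91} [ 0.49029871 -0.30160401  0.092     ]
seal side {'location': [350.3, 228.9], 'conf': 0.41} [ 0.61084052 -0.03429523  0.09      ]
seal top {'location': [322.2, 205.6], 'conf': 0.71} [ 0.60985376 -0.0120164   0.09      ]
catch_level side {'location': [345.0, 222.9], 'conf': 0.76} [ 0.59803099 -0.02020967  0.108     ]
catch_level top {'location': [324.2, 203.8], 'conf': 0.72} [ 0.61045838 -0.0166849   0.108     ]
cell_cup side {'location': [347.0, 223.6], 'conf': 0.89} [ 0.60908335 -0.01346897  0.097     ]
cell_cup top {'location': [325.1, 207.2], 'conf': 0.72} [ 0.60406099 -0.01938914  0.097     ]
```

View pics/c5.png

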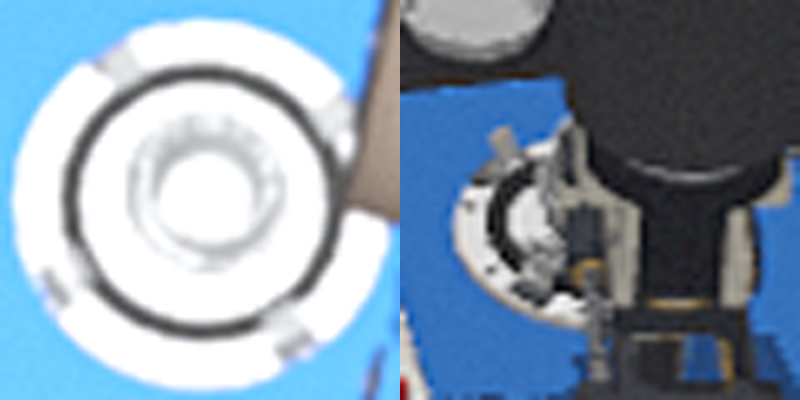

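The small cup sits upright and centred in the cell cup (top view, about (326,204)). Now the bell: descend onto the knob.

```bash
python3 -m handwheel '[{"delta_pos":[0,0,-0.4],"dr":[0,0,0]},{"delta_pos":[0,0,-0.6],"dr":[0,0,0]},{"delta_pos":[0,0,-0.7],"dr":[0,0,0]},{"delta_pos":[0,0,-0.7],"dr":[0,0,0]},{"delta_pos":[0,0,-0.6],"dr":[0,0,0]},{"delta_pos":[0,0,-0.5],"dr":[0,0,0]},{"delta_pos":[0,0,-0.4],"dr":[0,0,0]},{"delta_pos":[0,0,-0.22],"dr":[0,0,0]},{"delta_pos":[0,0,0],"dr":[0,0,0]},{"delta_pos":[0,0,0],"dr":[0,0,0]}]'
python3 -m handwheel '[{"delta_pos":[0,0,0],"dr":[0,0,0]},{"delta_pos":[0,0,0],"dr":[0,0,0]},{"delta_pos":[0,0,0],"dr":[0,0,0]},{"delta_pos":[0,0,0],"dr":[0,0,0]},{"delta_pos":[0,0,0],"dr":[0,0,0]},{"delta_pos":[0,0,0],"dr":[0,0,0]},{"delta_pos":[0,0,0],"dr":[0,0,0]},{"delta_pos":[0,0,0],"dr":[0,0,0]}]' 0.8 50
```

```text
t: 14.55
eef_pos: [0.4873, -0.3048, 0.0986]
ee_rot: [3.142, -0.0, -0.41]
force: [0.1, -0.0, -0.7]
width: 0.0682
gripper_force: 0.0
t: 15.35
eef_pos: [0.4871, -0.3046, 0.0983]
ee_rot: [-3.142, -0.0, -0.41]
force: [-0.4, 1.1, 0.3]
width: 0.025
gripper_force: 50.0
```

```bash
python3 -m handwheel '[{"delta_pos":[0,0,0.2],"dr":[0,0,0]},{"delta_pos":[0,0,0.5],"dr":[0,0,0]},{"delta_pos":[0,0,0.8],"dr":[0,0,0]},{"delta_pos":[0,0,0.8],"dr":[0,0,0]},{"delta_pos":[0,0,0.8],"dr":[0,0,0]},{"delta_pos":[0,0,0.8],"dr":[0,0,0]},{"delta_pos":[0,0,0.8],"dr":[0,0,0]},{"delta_pos":[0,0,0.8],"dr":[0,0,0]},{"delta_pos":[0,0,0.3],"dr":[0,0,0]},{"delta_pos":[0,0,0],"dr":[0,0,0]}]'
python3 - <<'E'
from h import *
s=get_state();p=s['eef_pos'];print(p,s['force'],s['width'])
a=save('top','t6.png');b=save('side','s6.png')
us=proj('side',[p-np.array([0,0,.045])])[0].astype(int);ut=proj('top',[p])[0].astype(int);print(us,ut)
r=lambda x,u,h:cv2.resize(x[u[1]-h:u[1]+h,u[0]-h:u[0]+h],(400,400),interpolation=cv2.INTER_CUBIC)[:,:,::-1]
cv2.imwrite('pics/c6.png',np.hstack([r(a,ut,40),r(b,us,40)]))
E
```

```text
t: 16.35
eef_pos: [0.4874, -0.3047, 0.2733]
ee_rot: [-3.141, -0.002, -0.41]
force: [0.6, 1.0, -3.5]
width: 0.0251
gripper_force: 50.0
[ 0.48736603 -0.304661    0.27326517] [ 0.58325847  1.00871735 -3.51094332] 0.025113030873350893
[357 258] [453 241]
```

View pics/c6.png

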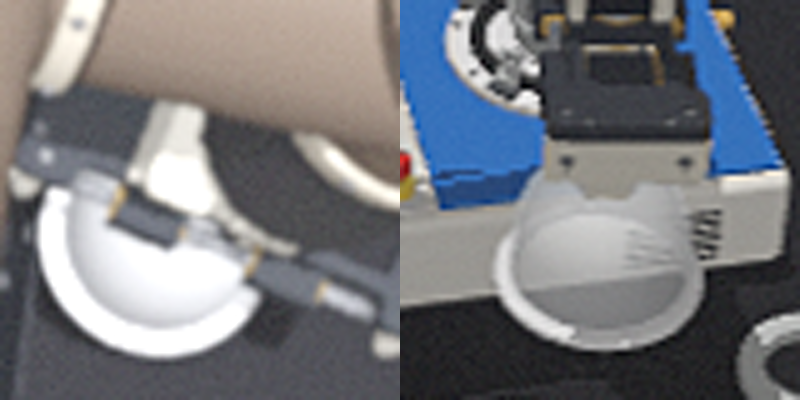

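```bash
python3 - <<'E'
from h import *
p=np.array([.4874,-.3047,.2733-.098]);t=np.linspace(0,2*np.pi,200)
C=lambda z:p+np.c_[.056*np.cos(t),.056*np.sin(t),0*t+z]
for n,o in(('top',(413,201)),('side',(317,218))):
    q=(proj(n,C(.004))-o+.5)*5;print(n,q.min(0),q.max(0))
E
python3 -m handwheel '[{"delta_pos":[0.3,0.73,0],"dr":[0,0,0]},{"delta_pos":[0.3,0.73,0],"dr":[0,0,0]},{"delta_pos":[0.3,0.73,0],"dr":[0,0,0]},{"delta_pos":[0.3,0.73,0],"dr":[0,0,0]},{"delta_pos":[0.3,0.73,0],"dr":[0,0,0]},{"delta_pos":[0.3,0.73,0],"dr":[0,0,0]},{"delta_pos":[0.3,0.73,0],"dr":[0,0,0]},{"delta_pos":[0.3,0.73,0],"dr":[0,0,0]},{"delta_pos":[0.3,0.73,0],"dr":[0,0,0]},{"delta_pos":[0.3,0.73,0],"dr":[0,0,0]}]'
python3 -m handwheel '[{"delta_pos":[0.3,0.73,0],"dr":[0,0,0]},{"delta_pos":[0.3,0.73,0],"dr":[0,0,0]},{"delta_pos":[0.47,0.73,0],"dr":[0,0,0]},{"delta_pos":[0,0,0],"dr":[0,0,0]},{"delta_pos":[0,0,0],"dr":[0,0,0]},{"delta_pos":[0,0,0],"dr":[0,0,0]},{"delta_pos":[0,0,0],"dr":[0,0,0]}]'
```

```text
top [ 40.8152266  124.32132299] [271.52297657 353.09798741]
side [ 94.21599991 202.50896759] [303.75706829 345.41486602]
t: 17.45
eef_pos: [0.5765, -0.0846, 0.2703]
ee_rot: [3.14, 0.003, -0.41]
force: [0.6, -2.0, -3.2]
width: 0.0251
gripper_force: 50.0
t: 18.15
eef_pos: [0.6086, -0.0206, 0.2718]
ee_rot: [3.141, 0.001, -0.411]
force: [-0.1, -0.2, -2.9]
width: 0.0249
gripper_force: 50.0
```

```bash
python3 -m handwheel '[{"delta_pos":[0.03,0.03,-0.2],"dr":[0,0,0]},{"delta_pos":[0,0,-0.3],"dr":[0,0,0]},{"delta_pos":[0,0,-0.3],"dr":[0,0,0]},{"delta_pos":[0,0,-0.3],"dr":[0,0,0]},{"delta_pos":[0,0,-0.3],"dr":[0,0,0]},{"delta_pos":[0,0,-0.2],"dr":[0,0,0]},{"delta_pos":[0,0,0],"dr":[0,0,0]},{"delta_pos":[0,0,0],"dr":[0,0,0]}]'
python3 -m handwheel '[{"delta_pos":[0,0,-0.1],"dr":[0,0,0]},{"delta_pos":[0,0,-0.1],"dr":[0,0,0]},{"delta_pos":[0,0,-0.1],"dr":[0,0,0]},{"delta_pos":[0,0,0],"dr":[0,0,0]},{"delta_pos":[0,0,0],"dr":[0,0,0]}]'
```

```text
t: 18.95
eef_pos: [0.6102, -0.019, 0.2243]
ee_rot: [3.141, -0.0, -0.41]
force: [-0.5, -0.4, -2.0]
width: 0.0251
gripper_force: 50.0
t: 19.45
eef_pos: [0.61, -0.019, 0.2152]
ee_rot: [3.141, 0.0, -0.41]
force: [0.5, 0.7, -3.2]
width: 0.025
gripper_force: 50.0
```

No contact with the underside inside the flares (about 0.117). Step slowly into the hooks.

```bash
for i in 1; do python3 -m handwheel '[{"delta_pos":[0,0,-0.1],"dr":[0,0,0]},{"delta_pos":[0,0,-0.06],"dr":[0,0,0]},{"delta_pos":[0,0,0],"dr":[0,0,0]},{"delta_pos":[0,0,0],"dr":[0,0,0]}]'; done
python3 -m handwheel '[{"delta_pos":[0,0,-0.06],"dr":[0,0,0]},{"delta_pos":[0,0,0],"dr":[0,0,0]},{"delta_pos":[0,0,0],"dr":[0,0,0]}]'
python3 -m handwheel '[{"delta_pos":[0,0,-0.04],"dr":[0,0,0]},{"delta_pos":[0,0,0],"dr":[0,0,0]},{"delta_pos":[0,0,0],"dr":[0,0,0]}]'
```

```text
t: 19.85
eef_pos: [0.6101, -0.0189, 0.2105]
ee_rot: [-3.141, -0.0, -0.41]
force: [0.1, -0.3, -3.0]
width: 0.0249
gripper_force: 50.0
t: 20.15
eef_pos: [0.6103, -0.0188, 0.2088]
ee_rot: [-3.141, -0.0, -0.41]
force: [-0.2, 1.2, -1.4]
width: 0.0253
gripper_force: 50.0
t: 20.45
eef_pos: [0.6104, -0.0189, 0.2078]
ee_rot: [-3.141, -0.001, -0.41]
force: [0.8, 1.8, 1.1]
width: 0.025
gripper_force: 50.0
```

```bash
python3 -m handwheel '[{"delta_pos":[0,0,-0.04],"dr":[0,0,0]},{"delta_pos":[0,0,0],"dr":[0,0,0]},{"delta_pos":[0,0,0],"dr":[0,0,0]}]'
python3 -m handwheel '[{"delta_pos":[0,0,-0.04],"dr":[0,0,0]},{"delta_pos":[0,0,0],"dr":[0,0,0]},{"delta_pos":[0,0,0],"dr":[0,0,0]}]'
python3 -m handwheel '[{"delta_pos":[0,0,-0.04],"dr":[0,0,0]},{"delta_pos":[0,0,0],"dr":[0,0,0]},{"delta_pos":[0,0,0],"dr":[0,0,0]}]'
```

```text
t: 20.75
eef_pos: [0.6105, -0.0189, 0.2068]
ee_rot: [-3.141, -0.001, -0.41]
force: [-0.4, 2.6, 5.0]
width: 0.0249
gripper_force: 50.0
t: 21.05
eef_pos: [0.6107, -0.019, 0.206]
ee_rot: [-3.141, -0.002, -0.409]
force: [0.3, 3.7, 6.9]
width: 0.0253
gripper_force: 50.0
t: 21.35
eef_pos: [0.6106, -0.0191, 0.2048]
ee_rot: [-3.141, -0.002, -0.41]
force: [0.4, 2.7, 5.7]
width: 0.0248
gripper_force: 50.0
```

```bash
python3 -m handwheel '[{"delta_pos":[0,0.03,-0.05],"dr":[0,0,0]},{"delta_pos":[0,0,0],"dr":[0,0,0]},{"delta_pos":[0,0,0],"dr":[0,0,0]}]'
python3 -m handwheel '[{"delta_pos":[0,0,-0.05],"dr":[0,0,0]},{"delta_pos":[0,0,0],"dr":[0,0,0]},{"delta_pos":[0,0,0],"dr":[0,0,0]}]'
python3 -m handwheel '[{"delta_pos":[0,0,-0.05],"dr":[0,0,0]},{"delta_pos":[0,0,0],"dr":[0,0,0]},{"delta_pos":[0,0,0],"dr":[0,0,0]}]'
```

```text
t: 21.65
eef_pos: [0.609, -0.0183, 0.2007]
ee_rot: [3.14, 0.003, -0.41]
force: [2.5, 0.0, -7.7]
width: 0.0251
gripper_force: 50.0
t: 21.95
eef_pos: [0.6091, -0.0182, 0.1995]
ee_rot: [3.14, 0.002, -0.41]
force: [0.6, -0.6, -9.3]
width: 0.0255
gripper_force: 50.0
t: 22.25
eef_pos: [0.6097, -0.0182, 0.199]
ee_rot: [3.141, 0.001, -0.41]
force: [0.7, -0.3, -10.4]
width: 0.0254
gripper_force: 50.0
```

Catches snapped (sudden drop in push and they now pull the rim down). Press on to the seal.

```bash
python3 -m handwheel '[{"delta_pos":[0,0,-0.05],"dr":[0,0,0]},{"delta_pos":[0,0,-0.05],"dr":[0,0,0]},{"delta_pos":[0,0,0],"dr":[0,0,0]},{"delta_pos":[0,0,0],"dr":[0,0,0]}]'
python3 -m handwheel '[{"delta_pos":[0,0,-0.05],"dr":[0,0,0]},{"delta_pos":[0,0,0],"dr":[0,0,0]},{"delta_pos":[0,0,0],"dr":[0,0,0]}]'
python3 -m handwheel '[{"delta_pos":[0,0,-0.04],"dr":[0,0,0]},{"delta_pos":[0,0,0],"dr":[0,0,0]},{"delta_pos":[0,0,0],"dr":[0,0,0]}]'
```

```text
t: 22.65
eef_pos: [0.6103, -0.0181, 0.1969]
ee_rot: [-3.141, -0.001, -0.41]
force: [0.3, 0.4, -2.6]
width: 0.0254
gripper_force: 50.0
t: 22.95
eef_pos: [0.6105, -0.0181, 0.1956]
ee_rot: [-3.141, -0.001, -0.41]
force: [-0.8, 1.2, 0.8]
width: 0.0248
gripper_force: 50.0
t: 23.25
eef_pos: [0.6106, -0.0181, 0.1947]
ee_rot: [-3.141, -0.002, -0.409]
force: [-1.1, 1.2, 5.0]
width: 0.0252
gripper_force: 50.0
```

```bash
python3 -m handwheel '[{"delta_pos":[0,0,-0.05],"dr":[0,0,0]},{"delta_pos":[0,0,0],"dr":[0,0,0]},{"delta_pos":[0,0,0],"dr":[0,0,0]},{"delta_pos":[0,0,0],"dr":[0,0,0]}]'
python3 - <<'E'
from h import *
s=get_state();print(s['eef_pos'],s['force'],s['moment'])
a=save('top','t7.png');b=save('side','s7.png')
print(get_state()['force'])
us=proj('side',[[.61,-.019,.12]])[0].astype(int)
r=lambda x,u,h:cv2.resize(x[u[1]-h:u[1]+h,u[0]-h:u[0]+h],(400,400),interpolation=cv2.INTER_CUBIC)[:,:,::-1]
cv2.imwrite('pics/c7.png',np.hstack([r(a,(325,203),35),r(b,us,35)]))
E
```

```text
t: 23.65
eef_pos: [0.6107, -0.0181, 0.1939]
ee_rot: [-3.141, -0.002, -0.409]
force: [-3.2, 1.2, 9.5]
width: 0.0253
gripper_force: 50.0
[ 0.61071614 -0.0181394   0.19386614] [-3.1702601   1.15036962  9.47907313] [0.30854525 0.9804912  0.03091446]
[-1.791952    0.5550991   9.28648739]
```

View pics/c7.png

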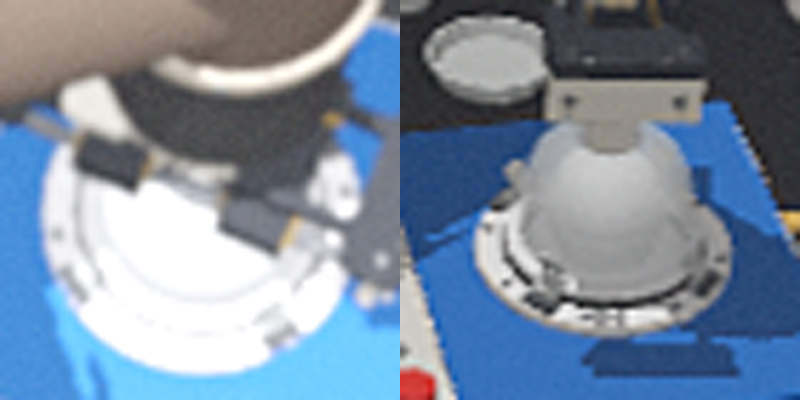

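The side view shows the bell level on the cell, its rim under the catches and concentric with the disc (around (348,222)). As a safeguard I'll press briefly a little harder so every catch is surely over, relieve the side force, and come back to 10 N.

```bash
python3 -m handwheel '[{"delta_pos":[-0.02,0,-0.06],"dr":[0,0,0]},{"delta_pos":[0,0,-0.04],"dr":[0,0,0]},{"delta_pos":[0,0,0],"dr":[0,0,0]},{"delta_pos":[0,0,0],"dr":[0,0,0]},{"delta_pos":[0,0,0],"dr":[0,0,0]}]'
python3 -m handwheel '[{"delta_pos":[0,0,0.05],"dr":[0,0,0]},{"delta_pos":[0,0,0.05],"dr":[0,0,0]},{"delta_pos":[0,0,0],"dr":[0,0,0]},{"delta_pos":[0,0,0],"dr":[0,0,0]},{"delta_pos":[0,0,0],"dr":[0,0,0]},{"delta_pos":[0,0,0],"dr":[0,0,0]}]'
```

```text
t: 24.25
eef_pos: [0.6108, -0.0182, 0.1923]
ee_rot: [-3.14, -0.004, -0.409]
force: [-3.8, 1.1, 17.0]
width: 0.0251
gripper_force: 50.0
t: 24.85
eef_pos: [0.6106, -0.0181, 0.194]
ee_rot: [-3.14, -0.003, -0.409]
force: [-0.0, 0.7, 9.2]
width: 0.0249
gripper_force: 50.0
```

```bash
python3 -m handwheel '[{"delta_pos":[0,0,-0.01],"dr":[0,0,0]},{"delta_pos":[0,0,0],"dr":[0,0,0]},{"delta_pos":[0,0,0],"dr":[0,0,0]},{"delta_pos":[0,0,0],"dr":[0,0,0]},{"delta_pos":[0,0,0],"dr":[0,0,0]}]'
python3 -c "
from station import *
print(get_state()['force']);print(job_done())"
```

```text
t: 25.35
eef_pos: [0.6106, -0.0181, 0.1938]
ee_rot: [-3.14, -0.003, -0.409]
force: [-1.5, -0.1, 9.5]
width: 0.0252
gripper_force: 50.0
[-1.53600818 -0.12638598  9.46537734]
the job is handed in; nothing more can be done
None
```

I handed the job in at about 25 s: the small cup is down on the cell cup's floor, the bell is on its seal, and the fingers are still on the knob pushing down with about 9.5 N. I take all four catches to have snapped from the sudden drop in push and the level seating; I could not see each one separately.

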